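# Change the gears of a pot-polishing machine

## Robot

A 6-joint arm with a two-finger parallel gripper is mounted at the origin on the work surface. World frame = base frame: x ahead of the robot, y to its left, z up, the work surface at z = 0. Lengths are in mm, angles in rad, forces in N, time in s.
With the tool pointing down it reaches from about 350 to 875 mm from the base axis. Payload 4.2 kg.
Tool frame: the origin (TCP) lies at the very end of the fingers, on their centre line; the grasp point (between the pads) lies 19 mm behind it; y points along the fingers, x is the direction in which the jaws open and shut, and the axes are right-handed (so a half turn about y gives the same grasp; the last joint's range is limited). The gripper opens to 87 mm and grips with 3 to 60 N. Pads are 19 mm wide; open, the fingers measure 117 mm over their backs; the gripper's body (75 mm by 190 mm) begins 51 mm behind the grasp point.
Start: joints at [1.585, 0.385, 0.008, 0, -1.194, -0.259], TCP at [151.445, 606.353, 222.55] pointing down, gripper open.
Joint ranges: [-3.14, 3.14], [-1.21, 2.06], [-1.07, 1.41], [-3.16, 2.05], [-2.99, -0.16], [-3.1, 3.1]. Speed limits (rad/s): [2.79, 2.79, 3.14, 3.14, 3.14, 3.14].

## Interface

Orientations are given as [roll, pitch, yaw] about the fixed x, y, z axes, in that order (R = Rz(yaw) Ry(pitch) Rx(roll)).
In Python, from station import r gives the robot as it stands. The module is installed in compiled form; this text tells all that it offers.
- The arm moves only by the tool move_arm, never from a script. Its argument "rows" is a list of rows, each a list of 3 entries, a list of its own where there are three numbers: the shift along the tool's x, y, z in cm, then the turn about the tool's y in degrees, then the closure, from -1 (fully open) to 1 (shut). In form: [[[tx, ty, tz], turn, jaw], ...]. A call has 1 to 10 rows; each row is the pose to reach, as a shift and turn from the pose commanded when the call began, along the tool's axes at that moment; what a row does not reach only later rows make up. A row lasts 1/10 s, in which the tool goes at most 50 mm and 8.59 degrees, less where a joint would pass 70% of its speed; a pose out of reach is approached as far as the arm can. A call with a gripper value outside its range is refused whole. The fingers move at their own pace and stop on an object; "squeeze" is the grip in N (left out, the last holds). Time passes only in rows, so rows that repeat a pose let the fingers close. It gives the time, the measured TCP pose, the force and the opening at its end, in the units of the state.
- r.sense(): the state, without advancing time (a new reading comes with each control period).
- r.get_image(name): name is "scene" or "top" or "wrist"; returns (picture, depth): 420x560x3 uint8, red, green, blue; 420x560 float32, mm along the optical axis (not along the pixel's ray), 0 where there is no reading.
- r.camera_info(name): a dict with "intrinsics" (3x3 intrinsics, pixels), "xyz" and "orientation" of the camera in the world; the wrist camera has in their place "tool_from_camera" (4x4, takes a point from camera to tool coordinates, whose origin is the TCP and whose axes are the tool frame's). Camera axes: x right, y down, z forward; pixel columns grow to the right and rows downward; lengths in mm; the calibration is good to about 2 mm. A picture is of the moment at which its call begins: read the wrist's pose just before it. camera_info takes no time and is no camera call.
- r.hand_in(): hands the job in, once; it reports no verdict.
The state is a dict: "clock": time; "q": joint angles; "dq": joint speeds; "effort": joint torques, N m; "ee_pos": TCP position; "tool_rot": TCP orientation; "contact_force": force on the tool from outside, world axes, zero at the start; "torque": the same for the moment, N m; "width": opening from 0.0 (shut) to 1.0 (fully open).
Only numpy, scipy, OpenCV 4.12 (cv2) and the standard library are available. Lean on these libraries where they do the work, as an engineer would, in place of code of your own. Each camera call takes 0.05 s, during which the arm holds its last target. There are 200 camera calls.

## Task

Change the gears of the small pot-polishing machine: first shift its lever out of gear into neutral, the cross slot of the H gate, then take the two worn red-topped gears off and set them in the red tray, and put every blue-topped gear on the bench onto a spindle of its own (any one), rocking it about its axis as needed on the way down until its teeth mesh with the centre gear and it sits fully home, flat on the deck. When all that is done, shift the lever across the neutral slot and fully forward into the slot with the green dot, let go, and leave the pot, glue bottle and brass block where they are.

Things in the scene. Friction and masses are not known exactly. Their poses are not given: they have to be found in the camera images.
- machine: Green machine fixed on the bench, place and yaw vary: housing 260 x 260 x 30 mm carrying the round deck in its middle; joined to its +y side a gearshift box 120 (x) x 100 (y) mm, centred at y = 180, 70 mm high, with an aluminium H gate on top. Origin: centre of the housing's underside, at bench height; x forward (away from the robot), y towards the gearshift box.
- deck: Round dark steel deck, 246 mm across, fixed on the machine, its top 40 mm above the bench, turned to any yaw. Origin: centre of the top face, z up. In the middle stands the centre gear; round it four spindles, 80.5 mm from the centre, at 0, 90, 180 and 270 degrees from the deck's x axis.
- centre_gear (a point): Centre of the toothed top face of the steel centre gear, 14 mm above the deck. It does not turn. 20 teeth, tip diameter 108 mm; cap 6 mm higher. One of its teeth points straight at each spindle, so a gear goes home only with a gap between two of its teeth facing the centre (its x axis 15 degrees off that direction, plus any multiple of 30), within about 3 degrees; else it stays up on the teeth.
- spindle_0 (a point): Foot of spindle 0, on the deck's top face. Upright aluminium post 12 mm in diameter, straight to 27 mm, then tapering to 5 mm at its top, 35 mm above the deck. A worn gear starts on it.
- spindle_1 (a point): Foot of spindle 1, on the deck's top face. Upright aluminium post 12 mm in diameter, straight to 27 mm, then tapering to 5 mm at its top, 35 mm above the deck. A worn gear starts on it.
- spindle_2 (a point): Foot of spindle 2, on the deck's top face. Upright aluminium post 12 mm in diameter, straight to 27 mm, then tapering to 5 mm at its top, 35 mm above the deck. Free at the start.
- spindle_3 (a point): Foot of spindle 3, on the deck's top face. Upright aluminium post 12 mm in diameter, straight to 27 mm, then tapering to 5 mm at its top, 35 mm above the deck. Free at the start.
- gear_a: Fresh brass gear, blue square boss, teeth-down on the bench, about 0.25 kg. 12 teeth, tip diameter 68, disc 14 mm thick; boss 26 x 26 mm to 62 mm above the underside (the grip; flats perpendicular to the gear's x and y). Blind square bore 14.5 mm, 40 deep, from below. Origin: centre of underside, z up, x through the middle of a tooth. Three or four of gear_a to d are there; None if absent or held.
- gear_b: Fresh brass gear, blue square boss, teeth-down on the bench, about 0.25 kg. 12 teeth, tip diameter 68, disc 14 mm thick; boss 26 x 26 mm to 62 mm above the underside (the grip; flats perpendicular to the gear's x and y). Blind square bore 14.5 mm, 40 deep, from below. Origin: centre of underside, z up, x through the middle of a tooth. Three or four of gear_a to d are there; None if absent or held.
- gear_c: Fresh brass gear, blue square boss, teeth-down on the bench, about 0.25 kg. 12 teeth, tip diameter 68, disc 14 mm thick; boss 26 x 26 mm to 62 mm above the underside (the grip; flats perpendicular to the gear's x and y). Blind square bore 14.5 mm, 40 deep, from below. Origin: centre of underside, z up, x through the middle of a tooth. Three or four of gear_a to d are there; None if absent or held.
- gear_d: Fresh brass gear, blue square boss, teeth-down on the bench, about 0.25 kg. 12 teeth, tip diameter 68, disc 14 mm thick; boss 26 x 26 mm to 62 mm above the underside (the grip; flats perpendicular to the gear's x and y). Blind square bore 14.5 mm, 40 deep, from below. Origin: centre of underside, z up, x through the middle of a tooth. Three or four of gear_a to d are there; None if absent or held.
- worn_a: Worn gear: same shape and sizes as the fresh gears (origin, axes, teeth, boss, bore), but dark brown with a red boss. Starts fully home on spindle 0, meshed with the centre gear.
- worn_b: Worn gear: same shape and sizes as the fresh gears (origin, axes, teeth, boss, bore), but dark brown with a red boss. Starts fully home on spindle 1, meshed with the centre gear.
- tray: Red open tray fixed to the bench, outside 160 (x) x 100 (y) mm, walls and floor 5 mm thick, 30 mm high. Holds the two worn gears side by side along its x. Origin: centre of the underside.
- lever_knob (a point): Centre of the lever's black ball knob, 30 mm in diameter, on a 9 mm rod, 140 mm from the pivot. Both tilts turn about this pivot, 70 mm straight below point gate, at bench height. The knob can be pinched from above and led along its arc, or pushed; 1 to 2 N moves it and it stays where it is left.
- gate (a point): Centre of the H gate's top face, 70 mm above the bench. Machine axes. Cross slot along y (neutral); at its +y and -y ends a slot forward (+x) and back (-x). The lever goes forward or back only fully to one side (select within 0.03 of its end), sideways only in neutral (shift within 0.03 of 0). Green dot: forward slot on the -y side. Red dot: rear slot on the +y side, where the lever starts.
- select (a joint): Sideways tilt of the shift lever, rad: -0.22 = fully to the machine's -y side (the green dot's), +0.22 = fully to the +y side, 0 = upright. At the knob 0.22 rad is 31 mm.
- shift (a joint): Fore-and-aft tilt of the shift lever, rad: -0.32 = fully back (machine -x, towards the robot), 0 = neutral, +0.32 = fully forward (machine +x). At the knob 0.32 rad is 44 mm.
- pot: White porcelain pot, 64 mm across, 50 mm high; bystander, to be left alone. Origin: centre of the underside.
- glue: White glue bottle with a blue cap, 44 mm across, 110 mm high; bystander. Origin: centre of the underside.
- stamp_block: Brass block 60 x 35 x 25 mm; bystander. Origin: centre of the underside.
Mind the look-alikes: they are no part of the job. What is shaped like the gear_a but pink is not meant.

How it is judged:
By the outcome, as a careful person would: the job done as asked, in the order asked, and still so for the second after the job is handed in, with the robot touching nothing.
Of gear_a, gear_b, gear_c, gear_d only 3 to 4 are there at a start; the rules pass over those that are not, and their reading is None.
At some moment in a run one of gear_a, gear_b, gear_c, gear_d may be knocked a few centimetres aside while the robot is not near it.
It also fails if it takes over 208 s, if anything falls off the work surface, if the arm or the gripper's body presses on something with over 40 N, if the wrist force passes 120 N, or if a joint passes its speed limit or range.

## Working session

There is one attempt and no reset: what is moved stays moved. The work goes in short steps, Python scripts to look and compute and a tool call to move; the robot and the scene stay as the last step left them, time stands still between calls to the robot, and variables do not carry over. Pictures are saved under pics/ and viewed, about 12 in all and at most 16, crops included, and the job is handed in when it is done.

Besides the shell and the picture viewer there is one more tool, called as name([rows], argument=value, ...), one row to a line, values as JSON. move_arm: Moves the arm, as the interface text tells. Its arguments: {"type":"object","properties":{"rows":{"type":"array","items":{"type":"array"}},"squeeze":{"type":"number"}},"required":["rows"]}

```bash
mkdir -p pics; cat > h.py <<'E'
import numpy as np, cv2
from scipy.spatial.transform import Rotation as R
from station import r
def cam(name):
    s=r.sense(); ci=r.camera_info(name); K=np.array(ci['intrinsics'])
    if name=='wrist':
        T=np.eye(4);T[:3,:3]=R.from_euler('xyz',s['tool_rot']).as_matrix();T[:3,3]=s['ee_pos'];T=T@np.array(ci['tool_from_camera'])
    else:
        T=np.eye(4);T[:3,:3]=R.from_euler('xyz',ci['orientation']).as_matrix();T[:3,3]=ci['xyz']
    im,d=r.get_image(name)
    return im,d,K,T
def cloud(d,K,T):
    v,u=np.mgrid[:d.shape[0],:d.shape[1]]
    p=np.stack([(u-K[0,2])/K[0,0]*d,(v-K[1,2])/K[1,1]*d,d],-1)
    return p@T[:3,:3].T+T[:3,3]
def save(n,im): cv2.imwrite('pics/'+n+'.png',im[...,::-1])
E
python3 - <<'E'
from h import *
s=r.sense();print(s)
for n in ('top','scene'):
    im,d,K,T=cam(n);save(n+'0',im);np.savez(n+'0',im=im,d=d,K=K,T=T);print(n,K,T.round(3))
print(r.camera_info('wrist'))
E
```

```text
{'clock': 0.0, 'q': array([ 1.58463514e+00,  3.85551762e-01,  6.59413129e-03, -4.86859531e-04,
       -1.19398617e+00, -2.58596993e-01]), 'dq': array([ 0.00069562, -0.00012384,  0.00025929, -0.00088529,  0.00113231,
        0.00089692]), 'effort': array([-6.31109397e-04, -3.90661168e+01,  1.87400687e+01,  4.21973169e+00,
        1.09671257e-02, -1.99555925e-04]), 'ee_pos': array([151.29271371, 605.78057545, 221.45189254]), 'tool_rot': array([-1.57068443, -0.00219178, -1.81573426]), 'contact_force': array([-0.58259348,  0.51699904,  0.59641644]), 'torque': array([0.00416151, 0.04282752, 0.01435942]), 'width': 1.000051885847667}
top [[411.23934686   0.         285.89363089]
 [  0.         411.23934686 204.05602333]
 [  0.           0.           1.        ]] [[-2.300000e-02 -9.910000e-01  1.330000e-01  4.161060e+02]
 [-1.000000e+00  2.200000e-02 -1.300000e-02 -4.015600e+01]
 [ 1.000000e-02 -1.340000e-01 -9.910000e-01  1.189335e+03]
 [ 0.000000e+00  0.000000e+00  0.000000e+00  1.000000e+00]]
scene [[476.67604957   0.         282.70715269]
 [  0.         476.67604957 208.03057188]
 [  0.           0.           1.        ]] [[ 2.200000e-01  7.770000e-01 -5.900000e-01  1.288168e+03]
 [ 9.750000e-01 -1.660000e-01  1.440000e-01 -2.277520e+02]
 [ 1.400000e-02 -6.070000e-01 -7.940000e-01  1.050072e+03]
 [ 0.000000e+00  0.000000e+00  0.000000e+00  1.000000e+00]]
{'intrinsics': array([[326.24520714,   0.        , 276.87157124],
       [  0.        , 326.24520714, 210.11447774],
       [  0.        ,   0.        ,   1.        ]]), 'tool_from_camera': array([[ 9.99999321e-01,  7.58785665e-04, -8.84448921e-04,
        -4.47874986e-01],
       [ 1.05732364e-03, -2.71667888e-01,  9.62390482e-01,
        -1.62155364e+02],
       [ 4.89971732e-04, -9.62390764e-01, -2.71668506e-01,
         7.50472106e+01],
       [ 0.00000000e+00,  0.00000000e+00,  0.00000000e+00,
         1.00000000e+00]])}
```

View pics/top0.png

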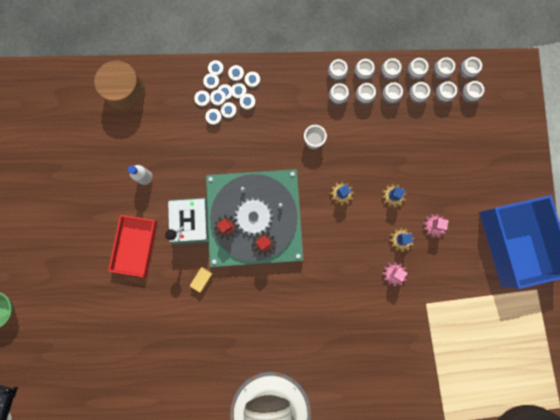

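View pics/scene0.png

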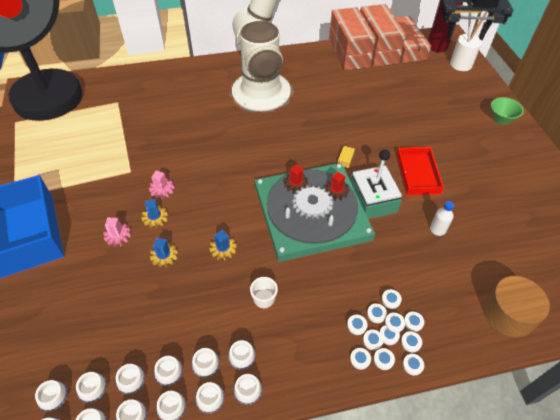

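```bash
python3 - <<'E'
from h import *
f=np.load('top0.npz');im,d,K,T=f['im'],f['d'],f['K'],f['T'];P=cloud(d,K,T)
h=cv2.cvtColor(im,cv2.COLOR_RGB2HSV).astype(int);Z=P[...,2]
def comp(m,name,mn=6):
    n,l,st,c=cv2.connectedComponentsWithStats(m.astype(np.uint8))
    for i in range(1,n):
        if st[i,4]>=mn:
            q=P[l==i];print(name,c[i].round(),st[i,4],'med',np.median(q,0).round(1),'mid',((q.min(0)+q.max(0))/2).round(1),'zmax',q[:,2].max().round(1))
H,S,V=h[...,0],h[...,1],h[...,2]
print('bench z',np.median(Z[300:330,100:400]))
blue=(H>100)&(H<128)&(S>110)&(Z>30)
comp(blue,'blue')
red=((H<6)|(H>174))&(S>170)
comp(red&(Z>60),'red');comp(red&(Z<60),'tray',30)
comp((H>150)&(H<174)&(S>60)&(Z>40),'pink')
green=(H>65)&(H<90)&(S>60)
comp(green&(Z>15)&(Z<45),'house',30)
for b in np.argwhere((V<40)&(Z>110)): pass
comp((V<60)&(Z>100)&(Z<180),'knob')
comp((Z>50)&(Z<90)&(S<60)&(V>90),'grey')
# housing fit
m=green&(Z>20)&(Z<40);q=P[m][:,:2].astype(np.float32);print('rect',cv2.minAreaRect(q))
m=red&(Z<60)
n,l,st,c=cv2.connectedComponentsWithStats(m.astype(np.uint8))
i=1+np.argmax(st[1:,4]);print('trayrect',cv2.minAreaRect(P[l==i][:,:2].astype(np.float32)),np.percentile(P[l==i][:,2],[5,50,95]))
save('crop0',cv2.resize(im[150:290,100:310],None,fx=3.8,fy=3.8,interpolation=cv2.INTER_CUBIC))
E
```

```text
bench z 0.08061858046289672
blue [132. 169.] 48 med [663.5 354.5 110.4] mid [663.9 355.7 108.2] zmax 114.9
blue [343. 191.] 93 med [ 600.9 -214.2   61.2] mid [ 601.  -216.6   50.2] zmax 66.6
blue [397. 193.] 113 med [ 591.6 -364.5   61.1] mid [ 592.6 -366.3   48.5] zmax 66.5
blue [525. 242.] 2350 med [ 456.5 -688.3   66.2] mid [ 448.9 -426.3  609.7] zmax 1189.3
blue [405. 239.] 102 med [ 464.1 -376.9   61.7] mid [ 464.4 -382.    48.6] zmax 66.3
red [224. 225.] 90 med [509.6 111.2 101.8] mid [508.7 112.5  83.9] zmax 106.9
red [263. 243.] 93 med [460.2   8.9 102.4] mid [446.1  -7.8 625.7] zmax 1189.3
tray [132. 246.] 2246 med [464.2 385.7   6.2] mid [466.9 386.6  16.2] zmax 35.9
pink [440. 224.] 126 med [ 502.6 -479.6   60.9] mid [ 467.3 -269.1  614.9] zmax 1189.3
pink [399. 274.] 122 med [ 369.4 -355.7   61.4] mid [ 383.2 -208.4  614.8] zmax 1189.3
house [252. 220.] 2212 med [508.5  62.8  30.2] mid [536.9  37.1  33.1] zmax 44.2
knob [170. 235.] 68 med [485.4 241.2 142.5] mid [485.6 242.  141.5] zmax 149.7
grey [322. 129.] 6 med [ 783.7 -161.5   52.4] mid [ 783.1 -162.7   52.8] zmax 55
[... 196 characters left out ...]
656.  346.6  73.8] mid [661.6 355.9  70.6] zmax 89.7
grey [242. 190.] 18 med [609.9  65.3  71.1] mid [610.9  65.6  64. ] zmax 75.9
grey [188. 219.] 1353 med [530.6 213.1  69.6] mid [529.8 218.2  69.8] zmax 89.4
grey [253. 217.] 931 med [535.4  37.8  54.4] mid [536.3  37.4  57.1] zmax 64.3
grey [280. 206.] 17 med [562.  -37.8  71.8] mid [563.2 -36.6  64.1] zmax 77.8
grey [291. 414.] 6 med [ 20.  -55.2  60.4] mid [ 19.2 -56.   68.9] zmax 87.3
rect ((537.0518798828125, 39.048912048339844), (259.07867431640625, 260.29248046875), 2.589256763458252)
trayrect ((465.93267822265625, 387.42474365234375), (113.95309448242188, 167.28221130371094), 79.81878662109375) [ 1.78812888  6.19465288 30.5723974 ]
```

View pics/crop0.png

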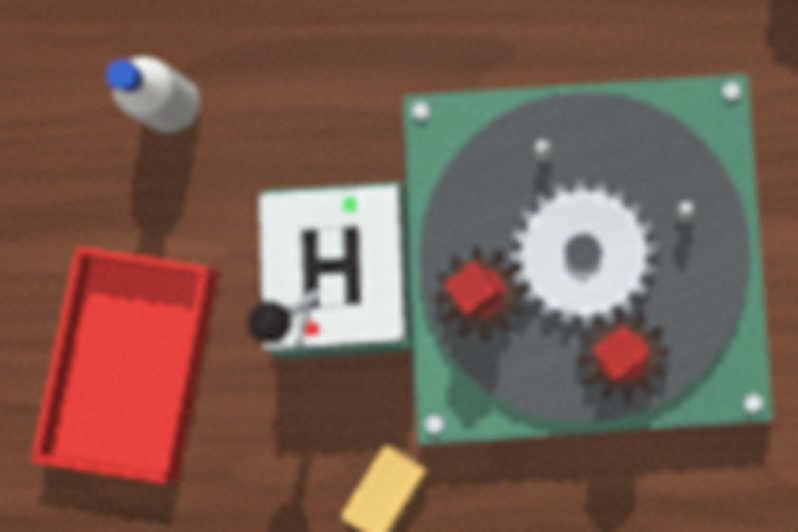

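```bash
cat >> h.py <<'E'
def plan(*tg):
    """targets (x,y,z,yawdeg) -> tool shift cm, turn deg from present pose"""
    s=r.sense();p=np.array(s['ee_pos']);M=R.from_euler('xyz',s['tool_rot']).as_matrix();y0=np.degrees(s['tool_rot'][2])
    print('t %.1f pose'%s['clock'],p.round(1),'yaw %.1f w %.2f'%(y0,s['width']*87),'F',np.round(s['contact_force'],1))
    for t in tg: print(' ',(M.T@(np.array(t[:3])-p)/10).round(2),'turn %.1f'%-((t[3]-y0+180)%360-180))
E
python3 -c "
from h import *
plan((500,170,260,-87.5))"
```

```text
t 0.1 pose [151.3 605.9 221.6] yaw -104.0 w 87.13 F [-0.3  0.6  0.1]
  [33.84 -3.77 44.4 ] turn -16.5
```

move_arm([
  [[33.84, -3.8, 44.4], -16.5, -1],
  [[33.84, -3.8, 44.4], -16.5, -1],
  [[33.84, -3.8, 44.4], -16.5, -1],
  [[33.84, -3.8, 44.4], -16.5, -1],
  [[33.84, -3.8, 44.4], -16.5, -1],
  [[33.84, -3.8, 44.4], -16.5, -1],
  [[33.84, -3.8, 44.4], -16.5, -1],
  [[33.84, -3.8, 44.4], -16.5, -1],
  [[33.84, -3.8, 44.4], -16.5, -1],
  [[33.84, -3.8, 44.4], -16.5, -1],
])

```text
clock: 1.1
ee_pos: [463.7, 214.9, 256.5]
tool_rot: [-1.571, 0.0, -1.527]
contact_force: [1.1, 0.5, 0.7]
width: 0.999
```

move_arm([
  [[3, 0, 4], 0, -1],
  [[3, 0, 4], 0, -1],
  [[3, 0, 4], 0, -1],
])

```text
clock: 1.4
ee_pos: [504.6, 187.5, 255.6]
tool_rot: [-1.573, -0.001, -1.531]
contact_force: [-0.2, 0.7, -0.1]
width: 0.998
```

```bash
python3 - <<'E'
from h import *
plan((500,170,260,-87.5))
im,d,K,T=cam('wrist');save('w1',im);np.savez('w1',im=im,d=d,K=K,T=T)
P=cloud(d,K,T);h=cv2.cvtColor(im,cv2.COLOR_RGB2HSV).astype(int);Z=P[...,2];H,S,V=h[...,0],h[...,1],h[...,2]
def comp(m,name,mn=20):
    n,l,st,c=cv2.connectedComponentsWithStats(m.astype(np.uint8))
    for i in range(1,n):
        if st[i,4]>=mn:
            q=P[l==i];print(name,c[i].round(),st[i,4],'med',np.median(q,0).round(1),'rect',[np.round(a,1) for a in cv2.minAreaRect(q[:,:2].astype(np.float32))],'zmax',q[:,2].max().round(1))
red=((H<6)|(H>174))&(S>150)
comp(red&(Z>97)&(Z<110),'red top');comp(red&(Z>26)&(Z<34),'trayrim',50)
green=(H>65)&(H<90)&(S>60)
comp(green&(Z>25)&(Z<35),'house',200)
comp((V<70)&(Z>110)&(Z<180),'knob')
comp((Z>67)&(Z<73)&(S<50)&(V>120),'gate',60)
comp((Z>60)&(Z<80)&(S<50)&(V>90),'spin')
comp((Z>57)&(Z<63)&(S<60),'cap',40)
comp((Z>48)&(Z<57)&(S<60)&(V>130),'cg',40)
E
```

```text
t 1.4 pose [504.6 187.5 255.6] yaw -87.7 w 86.85 F [-0.2  0.7 -0.1]
  [ 1.73 -0.44 -0.53] turn -0.2
red top [353. 193.] 705 med [510.7 112.9 102. ] rect [array([510.3, 112.6]), array([26.7, 26.1]), np.float64(35.5)] zmax 103.7
red top [447. 240.] 603 med [464.8  10.7 101.7] rect [array([462.9,   9.5]), array([26.7, 26.3]), np.float64(35.8)] zmax 103.8
trayrim [121. 195.] 1724 med [487.8 374.7  29.7] rect [array([465.8, 380.5]), array([100.9, 160.5]), np.float64(79.8)] zmax 32.4
house [384. 107.] 9909 med [632.3 119.1  30. ] rect [array([538.2,  37.1]), array([259.2, 260.9]), np.float64(2.3)] zmax 34.9
house [488. 228.] 1190 med [452.5 -81.6  29.8] rect [array([472.6, -73. ]), array([91.5, 47.1]), np.float64(2.2)] zmax 32.4
knob [216. 220.] 747 med [490.2 241.3 141.5] rect [array([488.2, 242.2]), array([26.7, 26.6]), np.float64(2.1)] zmax 146.5
gate [120.  26.] 315 med [654.4 340.3  70.5] rect [array([658.4, 348.2]), array([22.7, 40.6]), np.float64(45.3)] zmax 73.0
gate [401.  88.] 62 med [613.2  68.1  70.4] rect [array([614.1,  66.7]), array([ 8.7, 10.8]), np.float64(65.5)] zmax 72.9
[... 1014 characters left out ...]
.4 337.9  60.1] rect [array([660.4, 342.9]), array([16.9, 42.3]), np.float64(71.4)] zmax 63.0
cap [252. 162.] 1149 med [531.7 210.6  62. ] rect [array([529.4, 217.1]), array([57.2, 42.9]), np.float64(2.8)] zmax 63.0
cap [415. 163.] 535 med [538.2  37.8  59.9] rect [array([538.1,  37.3]), array([26.4, 28.4]), np.float64(2.7)] zmax 62.2
cg [135.  15.] 51 med [670.9 335.2  52.6] rect [array([674.6, 338.1]), array([22.1,  3.2]), np.float64(28.3)] zmax 56.8
cg [255. 111.] 125 med [586.  209.2  54.3] rect [array([585.9, 219.9]), array([ 2.1, 98. ]), np.float64(1.7)] zmax 56.4
cg [413. 160.] 5581 med [541.3  38.9  53.9] rect [array([539.3,  37.5]), array([104.8, 106.8]), np.float64(12.0)] zmax 56.9
```

View pics/w1.png

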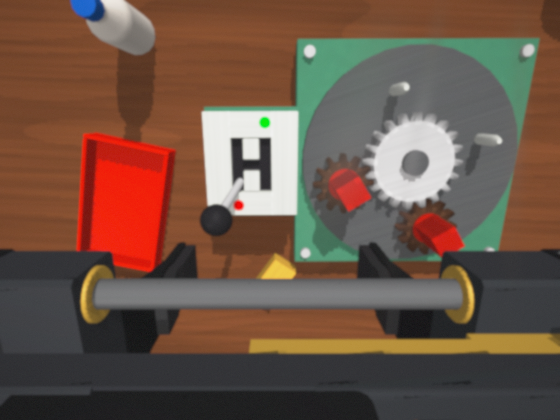

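```bash
python3 -c "
from h import *
plan((485.5,245.3,180,-87.6),(485.5,245.3,113,-87.6))"
```

```text
t 1.4 pose [504.  188.3 255.8] yaw -87.6 w 86.97 F [ 0.2 -0.1 -0.3]
  [-5.78  7.58 -1.59] turn 0.0
  [-5.78 14.28 -1.58] turn 0.0
```

move_arm([
  [[-5.8, 4, -1.6], 0, -1],
  [[-5.8, 7.6, -1.6], 0, -1],
  [[-5.8, 7.6, -1.6], 0, -1],
  [[-5.8, 10.5, -1.6], 0, -1],
  [[-5.8, 13, -1.6], 0, -1],
  [[-5.8, 14.2, -1.6], 0, -1],
  [[-5.8, 14.2, -1.6], 0, -0.2],
  [[-5.8, 14.2, -1.6], 0, 1],
  [[-5.8, 14.2, -1.6], 0, 1],
  [[-5.8, 14.2, -1.6], 0, 1],
], squeeze=12)

```text
clock: 2.45
ee_pos: [486.5, 246.3, 115.9]
tool_rot: [-1.569, 0.002, -1.527]
contact_force: [-0.6, 0.4, -0.3]
width: 0.722
```

move_arm([
  [[0, 0.2, 0], 0, 1],
  [[0, 0.2, 0], 0, 1],
  [[0, 0.2, 0], 0, 1],
  [[0, 0.2, 0], 0, 1],
  [[0, 0.2, 0], 0, 1],
  [[0, 0.2, 0], 0, 1],
])

```text
clock: 3.05
ee_pos: [485.2, 243.6, 112.2]
tool_rot: [-1.574, -0.004, -1.528]
contact_force: [1.3, -5.9, 1.0]
width: 0.335
```

move_arm([
  [[0, -0.15, 0.7], 0, 1],
  [[0, -0.28, 1.5], 0, 1],
  [[0, -0.5, 2.3], 0, 1],
  [[0, -0.6, 3.1], 0, 1],
  [[0, -0.66, 3.8], 0, 1],
  [[0, -0.7, 4.4], 0, 1],
  [[0, -0.7, 4.4], 0, 1],
  [[0, -0.7, 4.4], 0, 1],
])

```text
clock: 3.85
ee_pos: [530.0, 246.8, 118.6]
tool_rot: [-1.572, -0.002, -1.528]
contact_force: [0.5, -5.5, -0.4]
width: 0.333
```

```bash
python3 -c "
from h import *
plan((528.9,247.5,118.6,-87.6))"
```

```text
t 3.9 pose [530.  246.8 118.6] yaw -87.6 w 28.99 F [ 0.5 -5.5 -0.4]
  [-0.08  0.   -0.1 ] turn 0.0
```

move_arm([
  [[0, 0, 0], 0, -0.2],
  [[0, 0, 0], 0, -0.2],
  [[0, 0, 0], 0, -0.2],
  [[0, -3.5, 0], 0, -0.2],
  [[0, -8, 0], 0, -0.2],
  [[0, -8, 0], 0, -1],
  [[0, -8, 0], 0, -1],
])

```text
clock: 4.55
ee_pos: [530.6, 249.0, 201.4]
tool_rot: [-1.567, 0.004, -1.527]
contact_force: [-0.2, -0.0, -0.5]
width: 0.707
```

```bash
python3 -c "
from h import *
plan((510.4,112.8,170,-54.5),(510.4,112.8,67,-54.5))
im,d,K,T=cam('wrist');save('w2',im)
P=cloud(d,K,T);Z=P[...,2];V=im.max(2)
m=(V<70)&(Z>125)&(Z<160)&(abs(P[...,0]-520)<60)&(abs(P[...,1]-240)<60);q=P[m];print('knob',np.median(q,0),m.sum(),q[q[:,2]>148].mean(0),q[:,2].max())
"
```

```text
t 4.5 pose [530.6 249.  201.4] yaw -87.5 w 61.48 F [-0.2 -0.  -0.5]
  [13.53  3.08 -2.62] turn -33.0
  [13.57 13.38 -2.66] turn -33.0
knob [534.56749219 247.06203608 147.9330212 ] 1125 [531.44543276 247.3230856  149.93644281] 153.209964418369
```

move_arm([
  [[4.5, 0.5, -0.9], -8, -1],
  [[9, 1.5, -1.8], -16, -1],
  [[13.5, 3, -2.6], -24, -1],
  [[13.5, 3, -2.6], -33, -1],
  [[13.5, 3, -2.6], -33, -1],
  [[13.5, 3, -2.6], -33, -1],
])

```text
clock: 5.2
ee_pos: [509.8, 112.1, 169.0]
tool_rot: [-1.571, 0.0, -0.954]
contact_force: [0.5, 0.8, 0.5]
width: 0.998
```

```bash
python3 -c "
from h import *
plan((510.4,112.8,67,-54.5))"
```

```text
t 5.2 pose [509.8 112.1 169. ] yaw -54.7 w 86.84 F [0.5 0.8 0.5]
  [-0.03 10.2   0.09] turn -0.2
```

move_arm([
  [[0, 3.5, 0.1], 0, -0.3],
  [[0, 7, 0.1], 0, -0.3],
  [[0, 9.5, 0.1], 0, -0.3],
  [[0, 10.2, 0.1], 0, -0.3],
  [[0, 10.2, 0.1], 0, 1],
  [[0, 10.2, 0.1], 0, 1],
  [[0, 10.2, 0.1], 0, 1],
  [[0, 10.2, 0.1], 0, 1],
  [[0, 10.2, 0.1], 0, 1],
  [[0, 10.2, 0.1], 0, 1],
], squeeze=30)

```text
clock: 6.2
ee_pos: [511.0, 112.6, 68.4]
tool_rot: [-1.569, -0.0, -0.952]
contact_force: [-0.9, -0.1, 3.9]
width: 0.299
```

```bash
python3 -c "
from h import *
plan((510.4,112.8,67,-54.5))"
```

```text
t 6.2 pose [511.  112.6  68.4] yaw -54.5 w 26.03 F [-0.9 -0.1  3.9]
  [-0.05  0.14 -0.03] turn -0.0
```

```bash
python3 -c "
from h import *
plan((511,112.6,205,-54.5),(502.2,374,205,-10),(502.2,374,34,-10))"
```

```text
t 6.2 pose [511.  112.6  68.4] yaw -54.5 w 26.03 F [-0.9 -0.1  3.9]
  [  0.   -13.66   0.03] turn -0.0
  [-21.8  -13.64  14.48] turn -44.5
  [-21.8    3.46  14.45] turn -44.5
```

move_arm([
  [[0, -2, 0], 0, 1],
  [[0, -5, 0], 0, 1],
  [[0, -9, 0], 0, 1],
  [[0, -13.6, 0], 0, 1],
  [[-4.4, -13.6, 2.9], -8, 1],
  [[-8.5, -13.6, 5.7], -16, 1],
  [[-12.6, -13.6, 8.5], -24, 1],
  [[-16.7, -13.6, 11.2], -32, 1],
  [[-20.4, -13.6, 13.5], -40, 1],
  [[-21.8, -13.6, 14.5], -44.5, 1],
])

```text
clock: 7.2
ee_pos: [500.9, 377.6, 202.0]
tool_rot: [-1.571, 0.001, -0.168]
contact_force: [-0.8, -1.5, -1.6]
width: 0.296
```

move_arm([
  [[0, 0, 0], 0, 1],
  [[0, 0, 0], 0, 1],
])

```text
clock: 7.4
ee_pos: [501.3, 373.5, 202.3]
tool_rot: [-1.573, 0.002, -0.176]
contact_force: [0.4, -0.0, -2.9]
width: 0.298
```

```bash
python3 -c "
from h import *
plan((502.2,374,34,-10))"
```

```text
t 7.4 pose [501.3 373.5 202.3] yaw -10.1 w 25.95 F [ 0.4 -0.  -2.9]
  [ 0.11 16.83  0.1 ] turn -0.1
```

move_arm([
  [[0.1, 4.5, 0.1], 0, 1],
  [[0.1, 9, 0.1], 0, 1],
  [[0.1, 13, 0.1], 0, 1],
  [[0.1, 15.5, 0.1], 0, 1],
  [[0.1, 16.8, 0.1], 0, 1],
  [[0.1, 16.8, 0.1], 0, 1],
  [[0.1, 16.8, 0.1], 0, -0.2],
  [[0.1, 16.8, 0.1], 0, -0.2],
  [[0.1, 16.8, 0.1], 0, -0.2],
  [[0.1, 14, 0.1], 0, -0.2],
])

```text
clock: 8.4
ee_pos: [501.5, 373.0, 61.0]
tool_rot: [-1.576, 0.004, -0.176]
contact_force: [0.1, -0.5, -0.3]
width: 0.557
```

move_arm([
  [[0, -5, 0], 0, -1],
  [[0, -10, 0], 0, -1],
  [[0, -15, 0], 0, -1],
  [[0, -15, 0], 0, -1],
])

```text
clock: 8.8
ee_pos: [506.8, 377.8, 224.0]
tool_rot: [-1.555, -0.012, -0.174]
contact_force: [0.7, 0.6, 0.7]
width: 0.879
```

```bash
python3 -c "
from h import *
plan((462.9,9.5,205,-54.5),(462.9,9.5,67,-54.5))"
```

```text
t 8.8 pose [506.8 377.8 224. ] yaw -10.0 w 76.52 F [0.7 0.6 0.7]
  [  2.02   1.35 -37.06] turn 44.5
  [  1.86  15.15 -37.27] turn 44.5
```

move_arm([
  [[0.3, 0.6, -4.5], 8, -1],
  [[0.6, 0.6, -9], 16, -1],
  [[0.9, 0.6, -13.5], 24, -1],
  [[1.2, 0.6, -18], 32, -1],
  [[1.6, 0.6, -22.5], 40, -1],
  [[2, 0.6, -27], 44.5, -1],
  [[2.3, 0.6, -32], 44.5, -1],
  [[2.5, 2, -36], 44.5, -1],
  [[2.5, 3, -36.6], 44.5, -1],
  [[2.5, 3, -36.6], 44.5, -1],
])

```text
clock: 9.8
ee_pos: [463.1, 8.8, 182.8]
tool_rot: [-1.572, 0.001, -0.954]
contact_force: [0.9, 0.3, -0.5]
width: 0.997
```

move_arm([
  [[0, 0, 0], 0, -1],
  [[0, 0, 0], 0, -1],
  [[0, 0, 0], 0, -1],
])

```text
clock: 10.1
ee_pos: [464.8, 11.2, 184.0]
tool_rot: [-1.57, -0.0, -0.95]
contact_force: [0.0, -0.3, 0.2]
width: 1.002
```

```bash
python3 -c "
from h import *
plan((462.9,9.5,67,-54.5))"
```

```text
t 10.1 pose [464.8  11.2 184. ] yaw -54.4 w 87.17 F [ 0.  -0.3  0.2]
  [ 0.02 11.7  -0.27] turn 0.1
```

move_arm([
  [[0, 4, -0.2], 0, -0.3],
  [[0, 8, -0.2], 0, -0.3],
  [[0, 11, -0.2], 0, -0.3],
  [[0, 11.7, -0.2], 0, -0.3],
  [[0, 11.7, -0.2], 0, 1],
  [[0, 11.7, -0.2], 0, 1],
  [[0, 11.7, -0.2], 0, 1],
  [[0, 11.7, -0.2], 0, 1],
  [[0, 11.7, -0.2], 0, 1],
  [[0, 11.7, -0.2], 0, 1],
])

```text
clock: 11.1
ee_pos: [463.1, 9.1, 67.5]
tool_rot: [-1.569, -0.001, -0.951]
contact_force: [-0.9, 0.1, 5.9]
width: 0.297
```

```bash
python3 -c "
from h import *
plan((462.9,9.5,67,-54.5),(462.9,9.5,205,-54.5),(429.4,387,205,-10))"
```

```text
t 11.1 pose [463.1   9.1  67.5] yaw -54.5 w 25.86 F [-0.9  0.1  5.9]
  [-0.05  0.05  0.01] turn -0.0
  [ -0.04 -13.75   0.03] turn -0.0
  [-32.72 -13.74  19.22] turn -44.5
```

move_arm([
  [[0, -2, 0], 0, 1],
  [[0, -5, 0], 0, 1],
  [[0, -9, 0], 0, 1],
  [[0, -13.7, 0], 0, 1],
  [[-4, -13.7, 2.4], -8, 1],
  [[-8.2, -13.7, 4.8], -16, 1],
  [[-12.4, -13.7, 7.3], -24, 1],
  [[-16.5, -13.7, 9.7], -32, 1],
  [[-20.7, -13.7, 12.1], -40, 1],
  [[-24.8, -13.7, 14.6], -44.5, 1],
])

```text
clock: 12.1
ee_pos: [436.2, 297.0, 202.9]
tool_rot: [-1.572, 0.001, -0.171]
contact_force: [1.5, -0.7, -1.8]
width: 0.293
```

```bash
python3 -c "
from h import *
plan((429.4,387,205,-10),(429.4,387,33.5,-10))"
```

```text
t 12.1 pose [436.2 297.  202.9] yaw -9.8 w 25.48 F [ 1.5 -0.7 -1.8]
  [-2.2  -0.22  8.76] turn 0.2
  [-2.17 16.93  8.77] turn 0.2
```

move_arm([
  [[-1.1, 0, 4.4], 0, 1],
  [[-2.2, 0, 8.8], 0, 1],
  [[-2.2, 0, 8.8], 0, 1],
  [[-2.2, 0, 8.8], 0, 1],
])

```text
clock: 12.5
ee_pos: [430.1, 386.3, 201.9]
tool_rot: [-1.574, 0.002, -0.174]
contact_force: [0.0, 0.3, -2.3]
width: 0.296
```

```bash
python3 -c "
from h import *
plan((429.4,387,33.5,-10))"
```

```text
t 12.5 pose [430.1 386.3 201.9] yaw -10.0 w 25.72 F [ 0.   0.3 -2.3]
  [-0.04 16.84  0.1 ] turn 0.0
```

move_arm([
  [[0, 4.5, 0.1], 0, 1],
  [[0, 9, 0.1], 0, 1],
  [[0, 13, 0.1], 0, 1],
  [[0, 15.5, 0.1], 0, 1],
  [[0, 16.8, 0.1], 0, 1],
  [[0, 16.8, 0.1], 0, 1],
  [[0, 16.8, 0.1], 0, -0.2],
  [[0, 16.8, 0.1], 0, -0.2],
  [[0, 16.8, 0.1], 0, -0.2],
  [[0, 14, 0.1], 0, -0.2],
])

```text
clock: 13.5
ee_pos: [429.8, 385.2, 61.6]
tool_rot: [-1.576, 0.003, -0.176]
contact_force: [-0.2, 0.0, 0.7]
width: 0.55
```

move_arm([
  [[0, -4.5, 0], 0, -1],
  [[0, -9, 0], 0, -1],
  [[0, -14, 0], 0, -1],
  [[0, -18, 0], 0, -1],
  [[0, -21, 0], 0, -1],
  [[0, -21, 0], 0, -1],
])

```text
clock: 14.1
ee_pos: [433.0, 388.8, 280.6]
tool_rot: [-1.559, -0.007, -0.174]
contact_force: [0.5, 0.0, 0.6]
width: 0.982
```

```bash
python3 -c "
from h import *
im,d,K,T=cam('wrist');save('w3',im)
plan((460,-300,280,-90))"
```

```text
t 14.2 pose [431.9 387.9 277.2] yaw -10.0 w 86.37 F [-0.3  0.8 -0.3]
  [ 14.74  -0.7  -67.25] turn 80.0
```

View pics/w3.png

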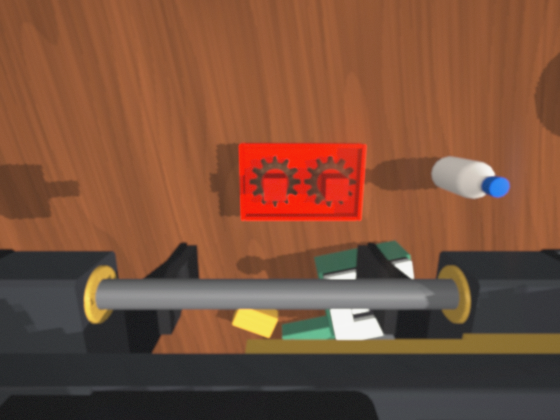

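move_arm([
  [[1, 0, -4.8], 8, -1],
  [[2, 0, -9.6], 16, -1],
  [[3, 0, -14.4], 24, -1],
  [[4, 0, -19.2], 32, -1],
  [[5.3, 0, -24], 40, -1],
  [[6.3, 0, -28.8], 48, -1],
  [[7.3, 0, -33.6], 56, -1],
  [[8.4, 0, -38.4], 64, -1],
  [[9.5, 0, -43.2], 72, -1],
  [[10.5, 0, -48], 80, -1],
])

```text
clock: 15.15
ee_pos: [450.1, -105.8, 272.9]
tool_rot: [-1.572, 0.0, -1.577]
contact_force: [1.2, 0.7, 0.9]
width: 1.001
```

move_arm([
  [[4.7, 0, 0], 0, -1],
  [[9.4, 0, 0], 0, -1],
  [[14, 0, 0], 0, -1],
  [[18.5, 0, 0.5], 0, -1],
  [[18.5, 0, 0.5], 0, -1],
  [[18.5, 0, 0.5], 0, -1],
  [[18.5, 0, 0.5], 0, -1],
])

```text
clock: 15.85
ee_pos: [455.6, -288.1, 272.9]
tool_rot: [-1.572, 0.001, -1.571]
contact_force: [-0.7, 0.4, -0.7]
width: 1.002
```

```bash
cat >> h.py <<'E'
def gears(im,d,K,T,pr=True):
    P=cloud(d,K,T);h=cv2.cvtColor(im,cv2.COLOR_RGB2HSV).astype(int);Z=P[...,2];H,S=h[...,0],h[...,1]
    m=(H>100)&(H<128)&(S>110)&(Z>57)&(Z<67)
    n,l,st,c=cv2.connectedComponentsWithStats(m.astype(np.uint8))
    for i in range(1,n):
        if st[i,4]>60:
            q=P[l==i];print('blue',c[i].round(),st[i,4],'med',np.median(q,0).round(1),'rect',[np.round(a,1) for a in cv2.minAreaRect(q[:,:2].astype(np.float32))])
E
python3 - <<'E'
from h import *
plan((460,-300,280,-90))
a=cam('wrist');save('w4',a[0]);gears(*a)
E
```

```text
t 15.8 pose [ 455.6 -288.1  272.9] yaw -90.0 w 87.14 F [-0.7  0.4 -0.7]
  [ 1.19 -0.71  0.44] turn 0.0
blue [211.  44.] 670 med [ 604.6 -219.3   62.1] rect [array([ 604.8, -218.6]), array([26.1, 25.2]), np.float64(29.2)]
blue [376.  78.] 576 med [ 571.7 -393.3   62. ] rect [array([ 571.6, -393.3]), array([25.5, 24.7]), np.float64(65.6)]
blue [361. 175.] 479 med [ 467.5 -384.3   62. ] rect [array([ 467.2, -384.4]), array([25.4, 25.8]), np.float64(2.1)]
```

View pics/w4.png

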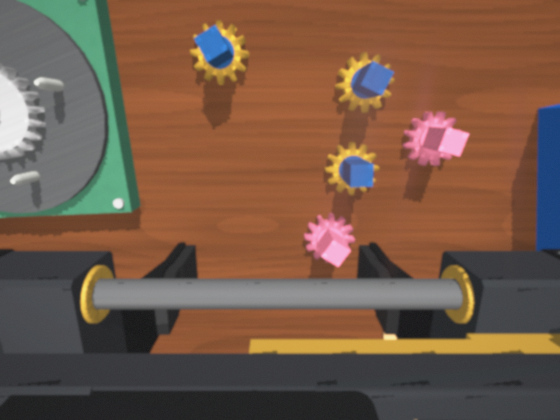

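```bash
python3 -c "
from h import *
plan((467.2,-384.4,130,-88),(467.2,-384.4,27.5,-88))"
```

```text
t 15.9 pose [ 455.8 -287.8  273.3] yaw -89.9 w 86.81 F [ 0.   0.6 -0. ]
  [ 9.66 14.32  1.14] turn -1.9
  [ 9.67 24.57  1.14] turn -1.9
```

move_arm([
  [[4.5, 3, 0.6], -2, -1],
  [[9, 6, 1.1], -2, -1],
  [[9.7, 10.5, 1.1], -2, -1],
  [[9.7, 14.3, 1.1], -2, -0.3],
  [[9.7, 14.3, 1.1], -2, -0.3],
  [[9.7, 18.5, 1.1], -2, -0.3],
  [[9.7, 22.5, 1.1], -2, -0.3],
  [[9.7, 24.5, 1.1], -2, -0.3],
  [[9.7, 24.5, 1.1], -2, -0.3],
  [[9.7, 24.5, 1.1], -2, 1],
])

```text
clock: 16.9
ee_pos: [469.1, -386.0, 31.1]
tool_rot: [-1.568, -0.002, -1.534]
contact_force: [0.9, -0.3, 0.2]
width: 0.62
```

move_arm([
  [[0, 0, 0], 0, 1],
  [[0, 0, 0], 0, 1],
  [[0, 0, 0], 0, 1],
  [[0, 0, 0], 0, 1],
  [[0, 0, 0], 0, 1],
])

```text
clock: 17.4
ee_pos: [467.4, -386.0, 29.4]
tool_rot: [-1.57, -0.001, -1.536]
contact_force: [-1.0, 2.3, 4.5]
width: 0.299
```

```bash
python3 -c "
from h import *
plan((467.2,-384.4,150,-88),(462.8,9.5,150,-84.5))"
```

```text
t 17.4 pose [ 467.4 -386.    29.4] yaw -88.0 w 26.00 F [-1.   2.3  4.5]
  [ -0.16 -12.06  -0.  ] turn -0.0
  [-39.54 -12.08   0.93] turn -3.5
```

move_arm([
  [[0, -4, 0], 0, 1],
  [[0, -8.5, 0], 0, 1],
  [[-4, -12, 0.1], -1, 1],
  [[-8.8, -12, 0.2], -2, 1],
  [[-13.6, -12, 0.3], -3, 1],
  [[-18.4, -12, 0.4], -3.5, 1],
  [[-23.2, -12, 0.5], -3.5, 1],
  [[-28, -12, 0.6], -3.5, 1],
  [[-32.8, -12, 0.7], -3.5, 1],
  [[-37.5, -12, 0.8], -3.5, 1],
])

```text
clock: 18.4
ee_pos: [461.0, -9.1, 148.0]
tool_rot: [-1.572, 0.0, -1.476]
contact_force: [1.4, 1.0, -2.5]
width: 0.295
```

move_arm([
  [[-2, 0, 0.1], 0, 1],
  [[-2, 0, 0.1], 0, 1],
  [[-2, 0, 0.1], 0, 1],
  [[-2, 0, 0.1], 0, 1],
])

```text
clock: 18.8
ee_pos: [460.7, 8.2, 148.1]
tool_rot: [-1.572, -0.0, -1.477]
contact_force: [0.6, -0.2, -1.5]
width: 0.294
```

```bash
python3 -c "
from h import *
plan((462.8,9.5,115,-84.5),(462.8,9.5,69.4,-84.5))
im,d,K,T=cam('wrist');save('w5',im)"
```

```text
t 18.8 pose [460.7   8.2 148.1] yaw -84.6 w 25.56 F [ 0.6 -0.2 -1.5]
  [-0.11  3.31  0.22] turn -0.1
  [-0.11  7.87  0.23] turn -0.1
```

View pics/w5.png

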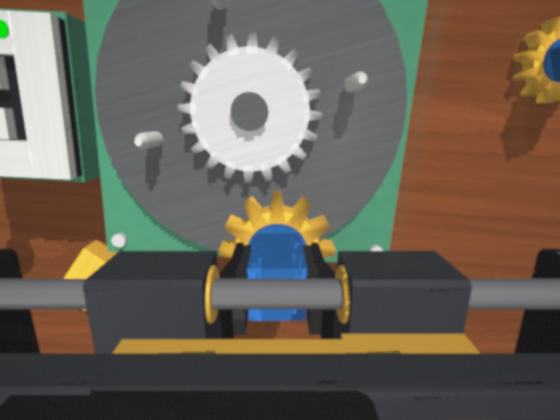

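move_arm([
  [[-0.1, 2, 0.2], 0, 1],
  [[-0.1, 3.6, 0.2], 0, 1],
  [[-0.1, 4.4, 0.2], 0, 1],
  [[-0.1, 5.2, 0.2], 0, 1],
  [[-0.1, 5.8, 0.2], 0, 1],
  [[-0.1, 5.8, 0.2], 0, 1],
])

```text
clock: 19.45
ee_pos: [462.7, 9.7, 90.0]
tool_rot: [-1.572, -0.001, -1.476]
contact_force: [-0.3, -1.9, -3.5]
width: 0.298
```

move_arm([
  [[0, 0.5, 0], 0, 1],
  [[0, 1, 0], 0, 1],
  [[0, 1.4, 0], 0, 1],
  [[0, 1.8, 0], 0, 1],
  [[0, 2, 0], 0, 1],
  [[0, 2, 0], 0, 1],
])

```text
clock: 20.05
ee_pos: [462.9, 9.7, 70.2]
tool_rot: [-1.571, -0.001, -1.475]
contact_force: [0.5, -5.4, -2.8]
width: 0.296
```

```bash
python3 -c "
from h import *
plan((462.8,9.5,69.4,-84.5))"
```

```text
t 20.1 pose [462.9   9.7  70.2] yaw -84.5 w 25.72 F [ 0.5 -5.4 -2.8]
  [ 0.02  0.08 -0.01] turn -0.0
```

move_arm([
  [[0, 0.1, 0], 0, 1],
  [[0, 0.1, 0], 0, 1],
  [[0, 0.1, 0], 0, -0.2],
  [[0, 0.1, 0], 0, -0.2],
  [[0, 0.1, 0], 0, -0.2],
  [[0, -2, 0], 0, -0.2],
  [[0, -6, 0], 0, -0.2],
  [[0, -11, 0], 0, -1],
  [[0, -11, 0], 0, -1],
  [[0, -11, 0], 0, -1],
])

```text
clock: 21.05
ee_pos: [463.7, 11.0, 181.8]
tool_rot: [-1.567, 0.002, -1.475]
contact_force: [-1.0, -0.7, -0.8]
width: 0.791
```

```bash
python3 -c "
from h import *
plan((604.8,-218.6,150,-60.8))
a=cam('wrist');save('w6',a[0]);P=cloud(*a[1:])
h=cv2.cvtColor(a[0],cv2.COLOR_RGB2HSV).astype(int);m=(h[...,0]>100)&(h[...,0]<128)&(h[...,1]>110)&(P[...,0]<500)&(P[...,2]<110)
print('boss top z',np.percentile(P[m][:,2],[50,95]), m.sum())
h_=(h[...,0]>15)&(h[...,0]<30)&(h[...,1]>120)&(abs(P[...,0]-463)<40)&(abs(P[...,1]-9)<40);print('disc z',np.percentile(P[h_][:,2],[10,50,90]))"
```

```text
t 21.1 pose [463.7  11.  181.8] yaw -84.5 w 68.84 F [-1.  -0.7 -0.8]
  [24.21  3.18 11.84] turn -23.7
boss top z [101.60808568 102.946341  ] 1547
disc z [ 53.60789784 278.28743083 281.5633017 ]
```

move_arm([
  [[4.3, 0, 2.1], -4, -1],
  [[8.6, 0, 4.2], -8, -1],
  [[12.9, 0.5, 6.3], -12, -1],
  [[17.2, 1, 8.4], -16, -1],
  [[21.5, 2, 10.5], -23.7, -1],
  [[24.2, 3.2, 11.8], -23.7, -1],
  [[24.2, 3.2, 11.8], -23.7, -1],
  [[24.2, 3.2, 11.8], -23.7, -1],
  [[24.2, 3.2, 11.8], -23.7, -1],
])

```text
clock: 22.0
ee_pos: [602.9, -218.5, 147.7]
tool_rot: [-1.572, 0.001, -1.061]
contact_force: [0.1, 0.4, 0.4]
width: 1.003
```

```bash
python3 -c "
from h import *
plan((604.8,-218.6,27.5,-60.8))
a=cam('wrist');gears(*a)"
```

```text
t 22.0 pose [ 602.9 -218.5  147.7] yaw -60.8 w 87.25 F [0.1 0.4 0.4]
  [ 0.11 12.02  0.18] turn 0.0
blue [278. 213.] 1004 med [ 606.1 -218.2   62. ] rect [array([ 605.3, -218.5]), array([25.9, 26. ]), np.float64(29.5)]
```

move_arm([
  [[0.1, 4, 0.2], 0, -0.3],
  [[0.1, 8, 0.2], 0, -0.3],
  [[0.1, 11, 0.2], 0, -0.3],
  [[0.1, 12, 0.2], 0, -0.3],
  [[0.1, 12, 0.2], 0, 1],
  [[0.1, 12, 0.2], 0, 1],
  [[0.1, 12, 0.2], 0, 1],
  [[0.1, 12, 0.2], 0, 1],
  [[0.1, 12, 0.2], 0, 1],
  [[0.1, 12, 0.2], 0, 1],
])

```text
clock: 23.05
ee_pos: [606.3, -219.2, 29.8]
tool_rot: [-1.57, -0.001, -1.061]
contact_force: [-1.3, 1.3, 6.0]
width: 0.296
```

```bash
python3 -c "
from h import *
plan((604.8,-218.6,150,-60.8),(613.7,65.3,150,-54.6))"
```

```text
t 23.1 pose [ 606.3 -219.2   29.8] yaw -60.8 w 25.72 F [-1.3  1.3  6. ]
  [ -0.11 -12.02  -0.09] turn -0.0
  [-24.47 -12.02  14.53] turn -6.2
```

move_arm([
  [[0, -4, 0], 0, 1],
  [[0, -8.5, 0], 0, 1],
  [[-3.5, -12, 2.1], -1, 1],
  [[-7.5, -12, 4.5], -2, 1],
  [[-11.6, -12, 6.9], -3, 1],
  [[-15.7, -12, 9.3], -4, 1],
  [[-19.8, -12, 11.8], -5, 1],
  [[-23.5, -12, 14], -6.2, 1],
  [[-24.5, -12, 14.6], -6.2, 1],
  [[-24.5, -12, 14.6], -6.2, 1],
])

```text
clock: 24.05
ee_pos: [613.3, 67.8, 147.6]
tool_rot: [-1.572, 0.001, -0.951]
contact_force: [0.9, 0.4, -2.0]
width: 0.293
```

move_arm([
  [[0, 0, 0], 0, 1],
  [[0, 0, 0], 0, 1],
])

```text
clock: 24.25
ee_pos: [613.5, 64.5, 148.1]
tool_rot: [-1.572, 0.0, -0.955]
contact_force: [0.4, -0.7, -3.0]
width: 0.297
```

```bash
python3 -c "
from h import *
plan((614.3,65.6,69.8,-54.6))"
```

```text
t 24.2 pose [613.5  64.5 148.1] yaw -54.7 w 25.86 F [ 0.4 -0.7 -3. ]
  [-0.04  7.83  0.14] turn -0.1
```

move_arm([
  [[0, 2, 0.1], 0, 1],
  [[0, 3.6, 0.1], 0, 1],
  [[0, 4.4, 0.1], 0, 1],
  [[0, 5.2, 0.1], 0, 1],
  [[0, 5.8, 0.1], 0, 1],
  [[0, 5.8, 0.1], 0, 1],
])

```text
clock: 24.85
ee_pos: [614.4, 66.1, 89.9]
tool_rot: [-1.572, 0.0, -0.954]
contact_force: [-0.0, 0.2, -1.7]
width: 0.297
```

move_arm([
  [[0, 0.5, 0], 0, 1],
  [[0, 1, 0], 0, 1],
  [[0, 1.4, 0], 0, 1],
  [[0, 1.8, 0], 0, 1],
  [[0, 2.1, 0], 0, 1],
  [[0, 2.1, 0], 0, 1],
])

```text
clock: 25.45
ee_pos: [614.9, 66.6, 69.9]
tool_rot: [-1.57, -0.0, -0.953]
contact_force: [-1.5, 0.2, 0.4]
width: 0.3
```

```bash
python3 -c "
from h import *
plan((614.3,65.6,69.8,-54.6))"
```

```text
t 25.4 pose [614.9  66.6  69.9] yaw -54.6 w 26.08 F [-1.5  0.2  0.4]
  [ 0.05  0.01 -0.11] turn -0.0
```

move_arm([
  [[0, 0, 0], 0, -0.2],
  [[0, 0, 0], 0, -0.2],
  [[0, 0, 0], 0, -0.2],
  [[0, -2, 0], 0, -0.2],
  [[0, -6, 0], 0, -0.2],
  [[0, -10, 0], 0, -1],
  [[0, -10, 0], 0, -1],
  [[0, -10, 0], 0, -1],
])

```text
clock: 26.25
ee_pos: [615.2, 66.7, 170.9]
tool_rot: [-1.568, -0.001, -0.954]
contact_force: [-0.9, -0.5, -0.6]
width: 0.792
```

```bash
python3 -c "
from h import *
plan((571.6,-393.3,170,-24.4))
a=cam('wrist');gears(*a);P=cloud(*a[1:])
h=cv2.cvtColor(a[0],cv2.COLOR_RGB2HSV).astype(int);m=(h[...,0]>100)&(h[...,0]<128)&(h[...,1]>110)&(abs(P[...,0]-614)<30)&(abs(P[...,1]-66)<30)&(P[...,2]<110)
print('boss top z',np.percentile(P[m][:,2],[50,95]), m.sum())"
```

```text
t 26.2 pose [615.2  66.7 170.9] yaw -54.6 w 68.91 F [-0.9 -0.5 -0.6]
  [ 3.499e+01  2.000e-02 -3.018e+01] turn -30.2
blue [276. 196.] 91 med [624.8  73.3  61. ] rect [array([625.6,  73.3]), array([ 4.6, 25.8]), np.float64(29.8)]
boss top z [101.52793195 103.02093293] 1664
```

move_arm([
  [[3.7, 0, -3.2], -4, -1],
  [[7.4, 0, -6.4], -8, -1],
  [[11.1, 0, -9.6], -12, -1],
  [[14.8, 0, -12.8], -16, -1],
  [[18.5, 0, -16], -20, -1],
  [[22.2, 0, -19.2], -24, -1],
  [[25.9, 0, -22.4], -28, -1],
  [[29.6, 0, -25.6], -30.2, -1],
  [[33, 0, -28.6], -30.2, -1],
  [[35, 0, -30.2], -30.2, -1],
])

```text
clock: 27.3
ee_pos: [569.1, -396.8, 166.9]
tool_rot: [-1.571, 0.004, -0.429]
contact_force: [0.1, 0.1, -0.1]
width: 1.002
```

move_arm([
  [[0, 2, 0], 0, -1],
  [[0, 2, 0], 0, -1],
  [[0, 2, 0], 0, -1],
])

```text
clock: 27.6
ee_pos: [570.2, -393.3, 147.7]
tool_rot: [-1.571, 0.004, -0.426]
contact_force: [1.1, -1.1, 0.0]
width: 0.999
```

```bash
python3 -c "
from h import *
plan((571.6,-393.3,27.5,-24.4))
a=cam('wrist');gears(*a)"
```

```text
t 27.6 pose [ 570.2 -393.3  147.7] yaw -24.4 w 86.93 F [ 1.1 -1.1  0. ]
  [ 0.17 12.02  0.06] turn -0.0
blue [278. 215.] 998 med [ 571.8 -392.9   62. ] rect [array([ 571.4, -393.9]), array([26. , 25.4]), np.float64(66.4)]
```

move_arm([
  [[0.1, 4, 0], 0, -0.3],
  [[0.1, 8, 0], 0, -0.3],
  [[0.1, 11, 0], 0, -0.3],
  [[0.1, 12, 0], 0, -0.3],
  [[0.1, 12, 0], 0, 1],
  [[0.1, 12, 0], 0, 1],
  [[0.1, 12, 0], 0, 1],
  [[0.1, 12, 0], 0, 1],
  [[0.1, 12, 0], 0, 1],
  [[0.1, 12, 0], 0, 1],
])

```text
clock: 28.65
ee_pos: [571.9, -394.2, 30.9]
tool_rot: [-1.571, -0.0, -0.426]
contact_force: [-2.0, 2.0, 6.3]
width: 0.297
```

```bash
python3 -c "
from h import *
plan((571.6,-393.3,150,-24.4),(566.2,-37.8,150,-24.6))"
```

```text
t 28.6 pose [ 571.9 -394.2   30.9] yaw -24.4 w 25.85 F [-2.   2.   6.3]
  [ -0.06 -11.91   0.07] turn -0.0
  [-15.25 -11.92  32.21] turn 0.2
```

move_arm([
  [[0, -4, 0], 0, 1],
  [[0, -8.5, 0], 0, 1],
  [[-2, -12, 4.2], 0, 1],
  [[-4.1, -12, 8.7], 0, 1],
  [[-6.2, -12, 13.1], 0, 1],
  [[-8.3, -12, 17.5], 0, 1],
  [[-10.4, -12, 22], 0, 1],
  [[-12.5, -12, 26.4], 0, 1],
  [[-14.6, -12, 30.8], 0, 1],
  [[-15.2, -12, 32.2], 0, 1],
])

```text
clock: 29.65
ee_pos: [565.9, -34.2, 148.8]
tool_rot: [-1.57, 0.001, -0.423]
contact_force: [0.6, -1.7, -3.5]
width: 0.296
```

move_arm([
  [[0, 0, 0], 0, 1],
  [[0, 0, 0], 0, 1],
  [[0, 0, 0], 0, 1],
])

```text
clock: 29.95
ee_pos: [566.5, -39.3, 149.0]
tool_rot: [-1.571, 0.001, -0.428]
contact_force: [1.1, -0.0, -3.5]
width: 0.299
```

```bash
python3 -c "
from h import *
plan((566.4,-37.6,70.9,-24.6))"
```

```text
t 29.9 pose [566.5 -39.3 149. ] yaw -24.5 w 26.04 F [ 1.1 -0.  -3.5]
  [-0.07  7.81  0.15] turn 0.1
```

move_arm([
  [[-0.1, 2, 0.1], 0, 1],
  [[-0.1, 3.6, 0.1], 0, 1],
  [[-0.1, 4.4, 0.1], 0, 1],
  [[-0.1, 5.2, 0.1], 0, 1],
  [[-0.1, 5.8, 0.1], 0, 1],
  [[-0.1, 5.8, 0.1], 0, 1],
])

```text
clock: 30.55
ee_pos: [565.9, -37.2, 90.9]
tool_rot: [-1.572, 0.001, -0.427]
contact_force: [0.2, -0.2, -3.8]
width: 0.296
```

move_arm([
  [[0, 0.5, 0], 0, 1],
  [[0, 1, 0], 0, 1],
  [[0, 1.4, 0], 0, 1],
  [[0, 1.8, 0], 0, 1],
  [[0, 2.1, 0], 0, 1],
  [[0, 2.1, 0], 0, 1],
])

```text
clock: 31.15
ee_pos: [565.9, -37.1, 70.9]
tool_rot: [-1.572, 0.001, -0.426]
contact_force: [-3.3, -3.1, 2.5]
width: 0.295
```

```bash
python3 -c "
from h import *
plan((566.4,-37.6,70.9,-24.6))"
```

```text
t 31.1 pose [565.9 -37.1  70.9] yaw -24.4 w 25.68 F [-3.3 -3.1  2.5]
  [ 0.07  0.   -0.02] turn 0.2
```

move_arm([
  [[0, 0, 0], 0, -0.2],
  [[0, 0, 0], 0, -0.2],
  [[0, 0, 0], 0, -0.2],
  [[0, -2, 0], 0, -0.2],
  [[0, -6, 0], 0, -0.2],
  [[0, -10, 0], 0, -1],
  [[0, -14.5, 0], 0, -1],
  [[0, -14.5, 0], 0, -1],
  [[0, -14.5, 0], 0, -1],
])

```text
clock: 32.05
ee_pos: [567.0, -36.3, 216.9]
tool_rot: [-1.568, -0.003, -0.426]
contact_force: [0.3, 0.1, -0.7]
width: 0.879
```

```bash
python3 -c "
from h import *
plan((529.5,240,215,-87.6))
a=cam('wrist');save('w7',a[0])
P=cloud(*a[1:])
h=cv2.cvtColor(a[0],cv2.COLOR_RGB2HSV).astype(int);m=(h[...,0]>100)&(h[...,0]<128)&(h[...,1]>110)&(abs(P[...,0]-566)<30)&(abs(P[...,1]+37)<30)&(P[...,2]<112)
print('boss top z',np.percentile(P[m][:,2],[50,95]), m.sum())"
```

```text
t 32.0 pose [567.  -36.3 216.9] yaw -24.4 w 76.46 F [ 0.3  0.1 -0.7]
  [-14.84   0.22  23.6 ] turn 63.2
boss top z [101.62689206 102.98604955] 1149
```

View pics/w7.png

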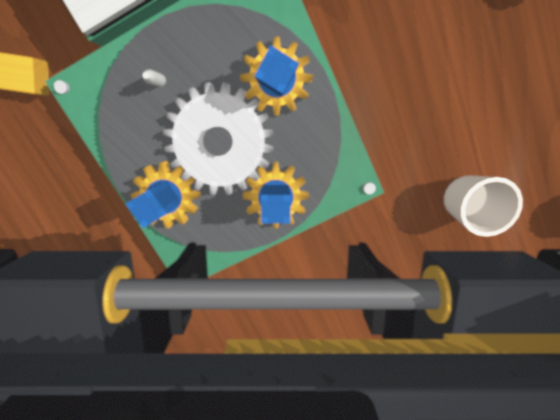

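move_arm([
  [[-2.4, 0, 3.8], 8, -1],
  [[-4.8, 0, 7.6], 16, -1],
  [[-7.2, 0, 11.4], 24, -1],
  [[-9.6, 0, 15.2], 32, -1],
  [[-12, 0, 19], 40, -1],
  [[-14, 0, 22.3], 48, -1],
  [[-14.8, 0, 23.6], 56, -1],
  [[-14.8, 0, 23.6], 63.2, -1],
  [[-14.8, 0, 23.6], 63.2, -1],
  [[-14.8, 0, 23.6], 63.2, -1],
])

```text
clock: 33.1
ee_pos: [528.6, 238.9, 214.1]
tool_rot: [-1.573, -0.001, -1.527]
contact_force: [-0.6, 0.3, 0.4]
width: 0.999
```

```bash
python3 -c "
from h import *
plan((530.2,247.3,180,-87.6),(530.2,247.3,118.6,-87.6))
im,d,K,T=cam('wrist')
P=cloud(d,K,T);Z=P[...,2];V=im.max(2)
m=(V<70)&(Z>125)&(Z<160)&(abs(P[...,0]-520)<60)&(abs(P[...,1]-240)<60);q=P[m];print('knob',np.median(q,0),m.sum(),q[q[:,2]>148].mean(0),q[:,2].max())
"
```

```text
t 33.1 pose [528.6 238.9 214.1] yaw -87.5 w 86.94 F [-0.6  0.3  0.4]
  [-0.84  3.4   0.2 ] turn 0.1
  [-0.84  9.54  0.22] turn 0.1
knob [534.28085392 246.91278524 147.93013347] 1042 [531.26525711 247.16484099 149.93286216] 152.71904807180073
```

move_arm([
  [[-0.8, 3.4, 0.2], 0, -0.5],
  [[-0.8, 3.4, 0.2], 0, -0.5],
  [[-0.8, 6.5, 0.2], 0, -0.5],
  [[-0.8, 9, 0.2], 0, -0.3],
  [[-0.8, 9.5, 0.2], 0, -0.3],
  [[-0.8, 9.5, 0.2], 0, 1],
  [[-0.8, 9.5, 0.2], 0, 1],
  [[-0.8, 9.5, 0.2], 0, 1],
  [[-0.8, 9.5, 0.2], 0, 1],
  [[-0.8, 9.5, 0.2], 0, 1],
], squeeze=12)

```text
clock: 34.15
ee_pos: [531.1, 246.8, 121.7]
tool_rot: [-1.57, -0.001, -1.529]
contact_force: [0.5, -2.8, 3.0]
width: 0.335
```

move_arm([
  [[0, 0, 0], 0, 1],
  [[0, 0, 0], 0, 1],
])

```text
clock: 34.35
ee_pos: [531.3, 246.8, 121.6]
tool_rot: [-1.57, -0.001, -1.529]
contact_force: [0.5, -3.7, 5.1]
width: 0.335
```

```bash
python3 -c "
from h import *
c,s_=np.cos(np.radians(2.4)),np.sin(np.radians(2.4))
g=lambda x,y,z:(530.2+c*x-s_*y,217+s_*x+c*y,z-18,-87.6)
plan(g(0,30.5,136.6),g(0,0,140),g(0,-30.5,136.6),g(22,-30.5,134.9),g(44,-30.5,129.7))"
```

```text
t 34.4 pose [531.3 246.8 121.6] yaw -87.6 w 29.18 F [ 0.5 -3.7  5.1]
  [-0.07  0.3  -0.23] turn -0.0
  [ 2.98 -0.04 -0.23] turn -0.0
  [ 6.03  0.31 -0.23] turn -0.0
  [6.03 0.48 1.97] turn -0.0
  [6.02 1.   4.17] turn -0.0
```

move_arm([
  [[0.8, -0.15, -0.1], 0, 1],
  [[1.8, -0.28, -0.1], 0, 1],
  [[3, -0.34, -0.1], 0, 1],
  [[4.2, -0.28, -0.1], 0, 1],
  [[5.2, -0.15, -0.1], 0, 1],
  [[6.1, 0, -0.1], 0, 1],
  [[6.15, 0, -0.1], 0, 1],
  [[6.15, 0, -0.1], 0, 1],
])

```text
clock: 35.15
ee_pos: [532.2, 185.3, 120.3]
tool_rot: [-1.571, -0.0, -1.53]
contact_force: [1.7, 2.2, 1.9]
width: 0.334
```

```bash
python3 -c "
from h import *
c,s_=np.cos(np.radians(2.4)),np.sin(np.radians(2.4))
g=lambda x,y,z:(530.2+c*x-s_*y,217+s_*x+c*y,z-15,-87.6)
plan(g(0,-30.5,136.6),g(22,-30.5,134.9),g(44,-30.5,129.7))"
```

```text
t 35.1 pose [532.2 185.3 120.3] yaw -87.7 w 29.06 F [1.7 2.2 1.9]
  [-0.13 -0.13 -0.07] turn -0.1
  [-0.13  0.04  2.13] turn -0.1
  [-0.13  0.56  4.34] turn -0.1
```

move_arm([
  [[0, 0, 0.7], 0, 1],
  [[0, 0.1, 1.5], 0, 1],
  [[0, 0.2, 2.3], 0, 1],
  [[0, 0.35, 3.1], 0, 1],
  [[0, 0.5, 3.8], 0, 1],
  [[0, 0.65, 4.4], 0, 1],
  [[0, 0.65, 4.5], 0, 1],
  [[0, 0.65, 4.5], 0, 1],
])

```text
clock: 35.95
ee_pos: [576.6, 188.4, 112.7]
tool_rot: [-1.574, 0.0, -1.53]
contact_force: [-3.0, 6.9, 1.7]
width: 0.334
```

```bash
python3 -c "
from h import *
c,s_=np.cos(np.radians(2.4)),np.sin(np.radians(2.4))
g=lambda x,y,z:(530.2+c*x-s_*y,217+s_*x+c*y,z-15,-87.6)
plan(g(44,-30.5,129.7))"
```

```text
t 36.0 pose [576.6 188.4 112.7] yaw -87.7 w 29.03 F [-3.   6.9  1.7]
  [-0.   -0.2  -0.12] turn -0.1
```

move_arm([
  [[0, 0, 0.1], 0, 1],
  [[0, 0, 0.15], 0, 1],
  [[0, 0, 0.15], 0, -0.2],
  [[0, 0, 0.15], 0, -0.2],
  [[0, 0, 0.15], 0, -0.2],
  [[0, -3.5, 0.1], 0, -0.2],
  [[0, -8, 0.1], 0, -0.2],
  [[0, -12.5, -2], 0, -0.2],
  [[0, -16, -6], 0, -0.2],
  [[0, -16, -6], 0, -0.2],
])

```text
clock: 36.95
ee_pos: [517.1, 185.0, 280.3]
tool_rot: [-1.562, 0.004, -1.529]
contact_force: [0.0, 0.3, 0.5]
width: 0.599
```

move_arm([
  [[0, 0, 0], 0, -0.2],
  [[0, 0, 0], 0, -0.2],
  [[0, 0, 0], 0, -0.2],
])

```text
clock: 37.25
ee_pos: [517.3, 184.8, 272.0]
tool_rot: [-1.574, -0.002, -1.53]
contact_force: [-0.1, -0.2, -0.8]
width: 0.602
```

```bash
python3 -c "
from h import *
plan()
im,d,K,T=cam('wrist');save('w8',im)
P=cloud(d,K,T);Z=P[...,2];V=im.max(2)
m=(V<70)&(Z>120)&(Z<160)&(abs(P[...,0]-550)<70)&(abs(P[...,1]-200)<70);q=P[m]
from scipy.optimize import least_squares
f=least_squares(lambda p:np.linalg.norm(q-p,axis=1)-15,np.median(q,0)-[0,0,10],loss='soft_l1');print('knob centre',f.x,m.sum())
v=f.x-[530.2,217,0];a=np.radians(2.4);u=[np.cos(a)*v[0]+np.sin(a)*v[1],-np.sin(a)*v[0]+np.cos(a)*v[1]];print('shift',np.arcsin(u[0]/140),'select',np.arcsin(u[1]/140))
b=cam('top');save('top9',b[0])
"
```

```text
t 37.2 pose [517.3 184.8 272. ] yaw -87.7 w 52.36 F [-0.1 -0.2 -0.8]
knob centre [575.37521147 189.76308386 129.66594702] 690
shift 0.31966668985947533 select -0.20941854888891595
```

View pics/w8.png

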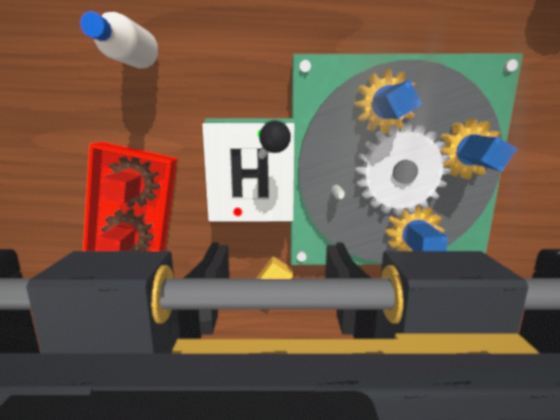

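View pics/top9.png

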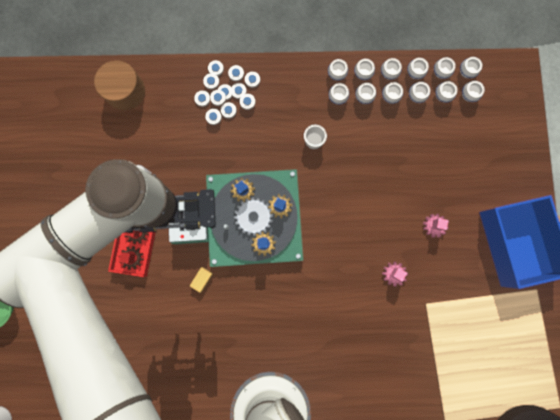

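```bash
python3 -c "
from h import *
print(r.hand_in())"
```

```text
the job is handed in; nothing more can be done
None
```

I finished the gear change and handed the job in at about 37 s of the 208 s allowed. The hand-in reports no verdict.

**Done in order:**
1. I shifted the lever into neutral.
2. Both worn gears went into the red tray.
3. The three blue-topped gears on the bench went onto spindles 1, 2 and 3, and no fourth was visible. All went home without any rocking. One had been knocked aside partway through, so I located it again before gripping it.
4. I took the lever across neutral and fully forward into the green-dot slot, then let go.

**Last checks:**
- **Gears:** each boss top measured 101.5–103 mm against 102 mm expected when fully home. The pictures show all three meshed with the centre gear and spindle 0 empty.
- **Worn gears:** both lie in the tray.
- **Lever:** I measured shift at about +0.32 and select at about -0.21, against +0.32 and -0.22 for the green slot. The select difference is within what the camera can resolve.
- **Bystanders:** the pot, glue bottle, brass block and pink look-alikes are in their places in the final overhead picture.
- **Robot:** the gripper is clear above everything and touching nothing.

None of these checks failed.

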